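# Tip the white reference tile out of its case and lay it over the colorimeter's port

### The job

Get the colorimeter ready for its white calibration. The white tile lies flush in its black fitted case: press the tile down at the end that hangs over the finger hollow, drawing it into the hollow, so that its other end tips up out of the recess; then take it by the raised end and lay it flat, same side up, on top of the colorimeter so that it completely covers the round black measuring port. The tile is ceramic, so do not let it fall, and leave the black trap, the flask and the loose case lid where they are.

Things in the scene. Friction and masses are not known exactly. Their poses are not given: they have to be found in the camera images.
- tile_center (a point): Centre of the white ceramic tile, a flat slab 100 x 50 x 5 mm, about 60 g, smooth glaze. x runs along the 100 mm, y along the 50 mm, z up. It starts flat in the case, its x along the case's x, top flush with the case's top; its -x end hangs over the finger hollow, its +x end rests on the ledge and is the one that tips up.
- case: Black fitted case, fixed, 126 mm long (x -66 to +60), 92 wide (y), 42 high, flat top. Origin on the bench under the tile's centre; x points from the finger hollow to the other end, roughly away from the robot. The recess is 53 mm wide (no room for fingers beside the tile); its level floor, the ledge, is 37 mm above the bench from x = -5 to the wall at x = +51.
- ridge (a point): Middle of the edge where the ledge meets the hollow (case x = -5, 37 mm above the bench; axes as the case's). The tile's centre lies 5 mm to the ledge side: pressed on the hollow side it rocks over this edge until it lies on the ramp, 30 degrees; just let go, it rocks back. Friction of tile on case is about 0.35.
- hollow (a point): Foot of the finger hollow, where its ramp meets the end wall (case x = -59, 6 mm above the bench; axes as the case's). The hollow is 62 mm wide; its grey ramp falls to here from the ridge at 30 degrees. Drawn 8 to 14 mm down the ramp (14: against the end wall), the tile stays tipped when let go, some 35 to 40 mm of it standing out beyond the ridge.
- port (a point): Centre of the round black measuring port, 25 mm in diameter in a 44 mm steel ring, flush in the colorimeter's flat grey top plate, 100 mm above the bench; z up, axes as the colorimeter's. The plate reaches 70 mm to either side (y), 70 mm to -x and 100 mm to +x of it.
- colorimeter: White benchtop colorimeter, fixed; origin on the bench below the port's centre; x points from its front (display) to its back, roughly away from the robot. The body is 170 mm wide, x from -110 to +120, 94 mm high, with the grey top plate at 100 mm; the low front console reaches to x = -153 and is about 65 mm high.
- trap: Black trap, a loose black plastic puck 50 mm in diameter and 40 mm high standing on the bench; origin under its centre. Leave it alone.
- flask: Stoppered volumetric flask, clear glass, loose: body 64 mm in diameter, narrow neck, 168 mm high in all; origin under its centre. Leave it alone.
- lid: The case's loose lid, a black tray 126 x 92 x 16 mm lying open side up; origin under its centre. Leave it alone.
Mind the look-alikes: they are no part of the job. Of the things that look like the case, take the one that is farthest from the robot's base at the start. Of the things that look like the part that bears tile_center, the larger one is meant.

How it is judged:
By the outcome, as a careful person would: the job done as asked, in the order asked, and still so for the second after the job is handed in, with the robot touching nothing.
It also fails if it takes over 58 s, if anything falls off the work surface, if the arm or the gripper's body presses on something with over 40 N, if the wrist force passes 120 N, or if a joint passes its speed limit or range.

### The arm

A 6-joint arm with a two-finger parallel gripper is mounted at the origin on the work surface. World frame = base frame: x ahead of the robot, y to its left, z up, the work surface at z = 0. Lengths are in mm, angles in rad, forces in N, time in s.
With the tool pointing down it reaches from about 275 to 775 mm from the base axis. Payload 14.6 kg.
Tool frame: the origin (TCP) lies at the very end of the fingers, on their centre line; the grasp point (between the pads) lies 19 mm behind it; z points along the fingers, y is the line along which they close (so a half turn about z gives the same grasp; the last joint's range is limited). The gripper opens to 85 mm and grips with 20 to 120 N. Pads are 22 mm wide; open, the fingers measure 114 mm over their backs; the gripper's body (76 mm by 85 mm) begins 54 mm behind the grasp point. The pads swing forward as they close: fully open they stand 13 mm farther back than shut.
Start: joints at [1.177, 0.263, -0.048, 1.259, 0, 1.415], TCP at [124.186, 510.104, 231.278] pointing down, gripper open.
Joint ranges: [-2.65, 2.65], [-0.89, 1.7], [-1.18, 1.37], [-2.13, 2.11], [-1.35, 1.29], [-3.14, 3.14]. Speed limits (rad/s): [1.89, 1.89, 2.57, 2.79, 3.14, 3.14].

### API

Orientations are given as a 3x3 rotation matrix whose columns are the frame's x, y, z axes.
In Python, from bench import arm, eyes, recognise, spot_point gives the robot as it stands.
- The arm moves only by the shell command python3 -m crank 'ROWS' [OPENING]. ROWS is JSON, a list of rows, each a list of 2 entries, a list of its own where there are three numbers: the shift along the world's x, y, z each as a share of 0.04 m, from -1 to 1, then the turn, a rotation vector about the world's x, y, z each as a share of 0.08 rad, from -1 to 1. In form: [[[dx, dy, dz], [ax, ay, az]], ...]. A call has 1 to 5 rows; each row shifts and turns the commanded pose from where the row before left it; what a row does not reach is not made up. A row lasts 1/12 s, in which the tool goes at most 41.7 mm and 7.16 degrees, less where a joint would pass 70% of its speed; a pose out of reach is approached as far as the arm can. A call with a number of a shift or a turn outside -1 to 1 is refused whole. A call with a gripper value outside its range is refused whole. OPENING is the opening in per cent of the stroke, from 0 (shut) to 100 (fully open), set as the call begins (- or left out, the last holds). The fingers move at their own pace and stop on an object; the grip force is fixed at half the most. Time passes only in rows, so rows that do not move let the fingers close. It gives the time, the measured TCP pose, the force, the opening and the grip force at its end, in the units of the state.
- arm.get_obs(): the state, without advancing time (a new reading comes with each control period).
- eyes.snapshot(name): name is "scene" or "top"; returns the picture (400x640x3 uint8, red, green, blue); there is no depth.
- eyes.get_calibration(name): a dict with "fx", "fy", "cx", "cy" (pixels), "pose" (4x4, takes a point from camera to world coordinates). Camera axes: x right, y down, z forward; pixel columns grow to the right and rows downward; lengths in mm; the calibration is good to about 2 mm. A picture is of the moment at which its call begins. get_calibration takes no time and is no camera call.
- arm.finish_job(): hands the job in; it is judged then, once.
Trained networks look in the newest picture that a camera, given by its name, has taken for a name from the list of things; names that differ only in an ending like _2 or _b are one class to them, and where a whole thing is asked for, a point or a joint stands for the part that bears it (a point fixed in the world has none). Each returns a list of dicts, best first, with "confidence" (0 to 1); they miss things now and then, are a little off and sometimes report something else, mostly with a low value. They report only what shows in the picture. A call takes as long as a camera call. They do not tell look-alikes from the thing itself.
- recognise(camera, target): "location" ([column, row] as shares, 0 to 1, of the picture: columns of its width, rows of its height, amid what is visible of it).
- spot_point(camera, target): "location" ([column, row] as shares, 0 to 1, of the picture: columns of its width, rows of its height: a listed point, or the origin of a listed thing).
The state is a dict: "time": time; "qpos": joint angles; "qd": joint speeds; "effort": joint torques, N m; "tcp_pos": TCP position; "tool_rot": TCP orientation; "force": force on the tool from outside, world axes, zero at the start; "wrist_torque": the same for the moment, N m; "grip_width": opening from 0.0 (shut) to 1.0 (fully open); "finger_force": force on a finger pad.
Only numpy, scipy, OpenCV 4.12 (cv2) and the standard library are available. Lean on these libraries where they do the work, as an engineer would, in place of code of your own. Each camera call takes 0.05 s, during which the arm holds its last target. There are 200 camera calls.

## Working session

There is one attempt and no reset: what is moved stays moved. The work goes in short steps, Python scripts to look and compute and a shell command to move; the robot and the scene stay as the last step left them, time stands still between calls to the robot, and variables do not carry over. Pictures are saved under pics/ and viewed, at most 10 in all, crops included, and the job is handed in when it is done.

```bash
mkdir -p pics; ls
cat > h.py <<'E'
import numpy as np, cv2
from bench import arm, eyes, recognise, spot_point
def ray(cam,loc,z):
    c=eyes.get_calibration(cam);P=np.array(c["pose"])
    u,v=loc[0]*640,loc[1]*400
    d=P[:3,:3]@np.array([(u-c["cx"])/c["fx"],(v-c["cy"])/c["fy"],1]);o=P[:3,3]
    return o+d*(z-o[2])/d[2]
def proj(cam,p):
    c=eyes.get_calibration(cam);P=np.array(c["pose"])
    q=P[:3,:3].T@(np.array(p,float)-P[:3,3]); return np.array([c["fx"]*q[0]/q[2]+c["cx"],c["fy"]*q[1]/q[2]+c["cy"]])
def snap(cam,name,box=None,scale=1):
    im=eyes.snapshot(cam)[:,:,::-1]
    if box: im=im[box[1]:box[3],box[0]:box[2]]
    if scale!=1: im=cv2.resize(im,None,fx=scale,fy=scale,interpolation=cv2.INTER_CUBIC)
    cv2.imwrite(f"pics/{name}.png",im)
E
python3 - <<'E'
from h import *
np.set_printoptions(precision=3,suppress=True)
snap("scene","s0");snap("top","t0")
a=cv2.imread("pics/s0.png");b=cv2.imread("pics/t0.png")
for c in("scene","top"):print(c,np.array(eyes.get_calibration(c)["pose"]),eyes.get_calibration(c)["fx"])
Z=dict(tile_center=39.5,case=0,ridge=37,hollow=6,port=100,colorimeter=0,trap=0,flask=0,lid=0)
for n,z in Z.items():
  for c in("scene","top"):
    for r in spot_point(c,n): print(n,c,round(r["confidence"],2),np.round(np.array(r["location"])*[640,400]),ray(c,r["location"],z).round(0))
print(arm.get_obs())
E
```

```text
pics
scene [[  -0.148    0.662   -0.735 1426.734]
 [   0.989    0.083   -0.125  266.283]
 [  -0.022   -0.745   -0.667  846.191]
 [   0.       0.       0.       1.   ]] 461.48124219579756
top [[   0.024   -0.981    0.191  395.328]
 [  -1.      -0.022    0.015  106.633]
 [  -0.011   -0.191   -0.982 1059.238]
 [   0.       0.       0.       1.   ]] 477.2754962604784
tile_center scene 0.9 [340. 213.] [558. 207.  39.]
tile_center scene 0.83 [292. 216.] [585.  86.  39.]
tile_center top 0.71 [340. 221.] [550.  79.  40.]
tile_center top 0.64 [278. 213.] [565. 213.  40.]
case scene 0.97 [370. 176.] [346. 275.   0.]
case scene 0.74 [341. 226.] [566. 210.  -0.]
case top 0.79 [245. 316.] [344. 280.   0.]
case top 0.57 [281. 221.] [553. 211.   0.]
ridge scene 0.68 [341. 213.] [556. 209.  37.]
ridge scene 0.57 [374. 164.] [337. 285.  37.]
ridge top 0.69 [198. 221.] [544. 386.  37.]
ridge top 0.61 [281. 220.] [549. 206.  37.]
ridge top 0.58 [237. 319.] [338. 290.  37.]
hollow scene 0.87 [338. 202.] [482. 195.   6.]
hollow scene 0.8 [366. 158.] [270. 260.   6.]
hollow top 0.81 [279. 249.] [490. 212.
[... 338 characters left out ...]
]
trap top 0.67 [374. 173.] [668.   3.   0.]
flask scene 0.71 [230. 277.] [770. -32.   0.]
lid scene 0.74 [196. 222.] [ 599. -170.    0.]
lid top 0.58 [195. 217.] [558. 404.   0.]
{'time': 1.0, 'qpos': array([ 1.177,  0.263, -0.048,  1.259,  0.   ,  1.416]), 'qd': array([ 0.001, -0.   ,  0.001,  0.   ,  0.001,  0.001]), 'effort': array([  0.001, -63.745,  38.478,   0.001,  -0.   ,   0.   ]), 'tcp_pos': array([124.181, 510.122, 231.267]), 'tool_rot': array([[-0.972,  0.237, -0.   ],
       [ 0.237,  0.972,  0.   ],
       [ 0.   ,  0.   , -1.   ]]), 'force': array([-0.569,  0.745,  1.225]), 'wrist_torque': array([ 0.045, -0.031,  0.023]), 'finger_force': 0.0, 'grip_width': 1.0043783758712477}
```

View pics/s0.png

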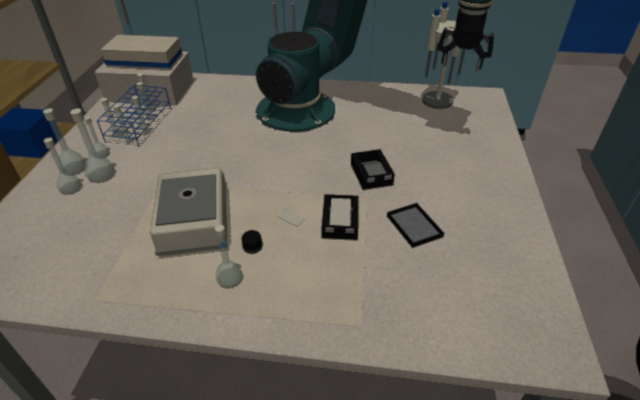

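View pics/t0.png

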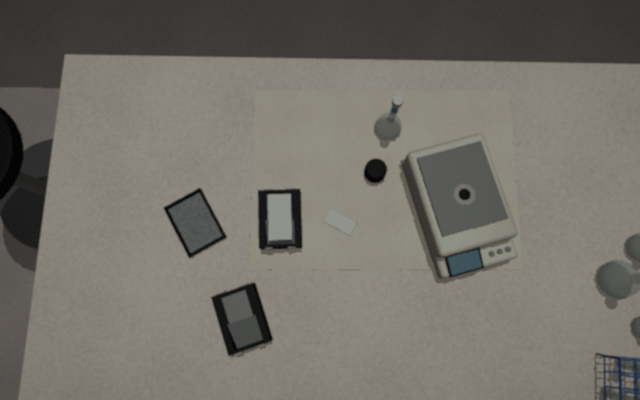

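The scene picture shows the case with the white tile at about (340,216) and the colorimeter at (190,210); the smaller case at (373,168), the lid (415,224) and a small loose tile (291,216) are not part of the job. In the top picture the tile is at (280,217), the port at (464,194), the trap at (375,170) and the flask at (388,126). Next I'll refine the tile and plate outlines.

```bash
python3 - <<'E'
from h import *
np.set_printoptions(precision=1,suppress=True)
def W(c,p,z): return ray(c,[p[0]/640,p[1]/400],z)
def fit(c,g,seed,lo,hi,z):
    m=((g>=lo)&(g<=hi)).astype(np.uint8)
    n,l,st,ce=cv2.connectedComponentsWithStats(m,connectivity=4)
    k=l[seed[1],seed[0]]
    cs,_=cv2.findContours((l==k).astype(np.uint8),cv2.RETR_EXTERNAL,cv2.CHAIN_APPROX_NONE)
    pts=np.array([W(c,p[0]+0.0,z)[:2] for p in max(cs,key=len)],np.float32)
    print(c,seed,g[seed[1],seed[0]],st[k],cv2.minAreaRect(pts))
for c,f,ts,ps in(("top","t0",(280,217),(440,180)),("scene","s0",(340,212),(180,210))):
    g=cv2.cvtColor(cv2.imread(f"pics/{f}.png"),cv2.COLOR_BGR2GRAY)
    fit(c,g,ts,100,255,42)
    v=int(g[ps[1],ps[0]]); fit(c,g,ps,v-15,v+15,100)
    # port
    x,y=(464,194) if c=="top" else (187,193)
    sub=g[y-8:y+9,x-8:x+9]; yy,xx=np.where(sub<40)
    print("port",len(xx),xx.mean()+x-8,yy.mean()+y-8,W(c,(xx.mean()+x-8,yy.mean()+y-8),100))
E
python3 -c "
import cv2
a=cv2.imread('pics/t0.png');
b=cv2.resize(a[180:260,230:330],None,fx=7,fy=7,interpolation=cv2.INTER_CUBIC);cv2.imwrite('pics/t0c.png',b)"
```

```text
top (280, 217) 145 [ 267  194   25   47 1084] ((556.9430541992188, 209.88894653320312), (100.85140991210938, 50.76651382446289), 3.903423547744751)
top (440, 180) 90 [ 417  141   91   96 5252] ((615.4019775390625, -167.3009033203125), (170.3552703857422, 141.44918823242188), 17.041549682617188)
port 75 464.1333333333333 194.01333333333332 [ 602.5 -172.8  100. ]
scene (340, 212) 144 [330 199  21  27 522] ((556.2770385742188, 206.7891387939453), (99.08460235595703, 50.561038970947266), 3.2946417331695557)
scene (180, 210) 82 [ 156  175   60   51 2377] ((618.4500122070312, -169.99403381347656), (174.48849487304688, 138.5869140625), 16.89179801940918)
port 34 186.88235294117646 193.0 [ 599.4 -176.7  100. ]
```

View pics/t0c.png

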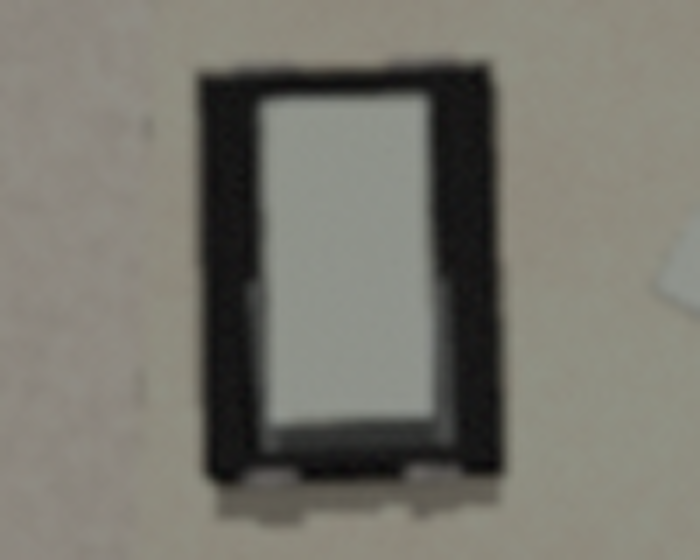

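Tile centre is about (556.7, 208.5) at yaw 0.063; the port is about (601, -174.5) at yaw 0.297. I'm moving above the hollow end with the fingers shut.

```bash
python3 -m crank '[[[0.8,-0.6,-0.1],[0,0,0.375]],[[0.8,-0.6,-0.2],[0,0,0.375]],[[0.8,-0.6,-0.3],[0,0,0.375]],[[0.8,-0.6,-0.3],[0,0,0.375]],[[0.8,-0.6,-0.3],[0,0,0.375]]]' 0 >/dev/null; python3 -m crank '[[[0.8,-0.6,-0.3],[0,0,0.375]],[[0.8,-0.6,-0.3],[0,0,0.375]],[[0.8,-0.6,-0.3],[0,0,0.375]],[[0.8,-0.6,-0.3],[0,0,0.375]],[[0.8,-0.6,-0.3],[0,0,0.375]]]' >/dev/null; python3 -m crank '[[[0.8,-0.6,-0.3],[0,0,0]],[[0.8,-0.6,-0.3],[0,0,0]],[[0,0,0],[0,0,0]],[[0,0,0],[0,0,0]],[[0,0,0],[0,0,0]]]'
python3 -c "
from h import *
print(arm.get_obs())"
```

```text
time: 2.25
tcp_pos: [507.2, 222.6, 99.5]
tool_rot: [[-0.998, -0.061, -0.001], [-0.061, 0.998, 0.0], [0.001, 0.0, -1.0]]
force: [-1.3, -0.4, -0.7]
grip_width: -0.003
finger_force: 0.0
{'time': 2.25, 'qpos': array([ 2.66428607e-01,  3.84609416e-01, -2.37720788e-01,  9.49016147e-01,
        1.73998264e-04,  2.05738461e-01]), 'qd': array([ 0.02492446, -0.01755272, -0.00718637, -0.00057157, -0.00041418,
        0.00079507]), 'effort': array([-2.64139071e+00, -6.88258624e+01,  3.48314345e+01, -2.21598297e-01,
       -7.05390447e-02, -5.60349855e-02]), 'tcp_pos': array([507.16472071, 222.63508411,  99.50424415]), 'tool_rot': array([[-9.98158756e-01, -6.06528317e-02, -5.76429569e-04],
       [-6.06528551e-02,  9.98158921e-01,  2.30444962e-05],
       [ 5.73970603e-04,  5.79641648e-05, -9.99999834e-01]]), 'force': array([-1.31307193, -0.39332254, -0.73949063]), 'wrist_torque': array([-0.00332688,  0.02914787, -0.04355001]), 'finger_force': 0.0, 'grip_width': -0.0032254242414933086}
```

```bash
python3 -m crank '[[[0.34,-0.4,-0.4],[0,0,0]],[[0,0,-0.4],[0,0,0]],[[0,0,-0.4],[0,0,0]],[[0,0,0],[0,0,0]],[[0,0,0],[0,0,0]]]'
python3 -c "
from h import *
snap('scene','s1',(300,160,400,250),7)"
```

```text
time: 2.67
tcp_pos: [520.0, 207.5, 51.9]
tool_rot: [[-0.998, -0.063, -0.001], [-0.063, 0.998, -0.0], [0.001, -0.0, -1.0]]
force: [0.3, 0.6, -0.4]
grip_width: -0.003
finger_force: 0.0
```

View pics/s1.png

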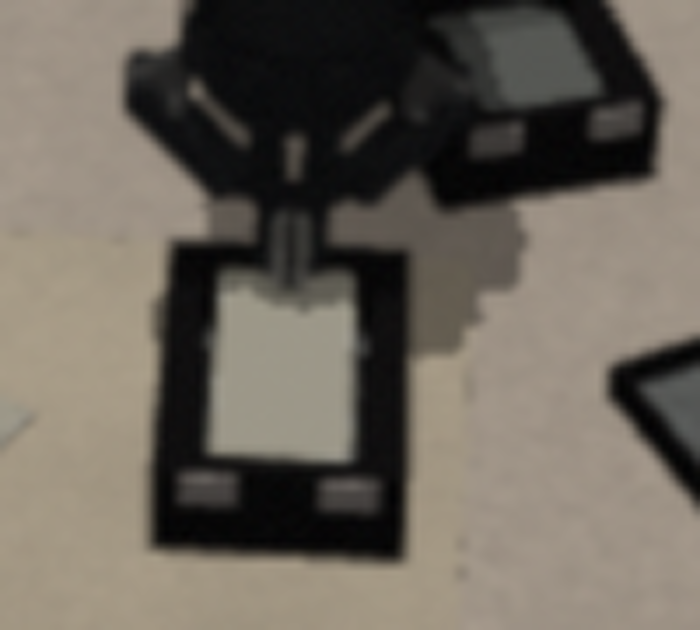

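The shut fingers stand over the hollow end of the tile, at about (290,285) in the crop and centred across its width. Pressing down now.

```bash
python3 -m crank '[[[0,0,-0.15],[0,0,0]],[[0,0,-0.1],[0,0,0]],[[0,0,-0.1],[0,0,0]],[[0,0,-0.05],[0,0,0]],[[0,0,0],[0,0,0]]]'; python3 -m crank '[[[0,0,-0.05],[0,0,0]],[[0,0,-0.05],[0,0,0]],[[0,0,0],[0,0,0]]]'
```

```text
time: 3.13
tcp_pos: [520.8, 206.6, 35.1]
tool_rot: [[-0.998, -0.061, -0.001], [-0.061, 0.998, -0.0], [0.001, -0.0, -1.0]]
force: [-0.8, -0.8, -0.2]
grip_width: 0.002
finger_force: 0.1
time: 3.38
tcp_pos: [520.9, 206.6, 31.2]
tool_rot: [[-0.998, -0.061, -0.0], [-0.061, 0.998, -0.0], [0.0, -0.0, -1.0]]
force: [-0.4, 0.0, -0.6]
grip_width: -0.002
finger_force: 0.0
```

```bash
python3 -m crank '[[[0,0,-0.03],[0,0,0]],[[0,0,0],[0,0,0]]]'; python3 -m crank '[[[0,0,-0.03],[0,0,0]],[[0,0,0],[0,0,0]]]'
python3 -c "
from h import *
snap('scene','s2',(300,160,400,250),7)"
```

```text
time: 3.55
tcp_pos: [521.0, 206.6, 30.2]
tool_rot: [[-0.998, -0.061, -0.0], [-0.061, 0.998, -0.0], [0.0, -0.0, -1.0]]
force: [-0.2, -0.2, -0.3]
grip_width: 0.001
finger_force: 0.0
time: 3.72
tcp_pos: [521.2, 206.7, 29.7]
tool_rot: [[-0.998, -0.061, 0.001], [-0.061, 0.998, 0.0], [-0.001, 0.0, -1.0]]
force: [-2.9, -0.7, 8.6]
grip_width: 0.001
finger_force: 4.6
```

View pics/s2.png

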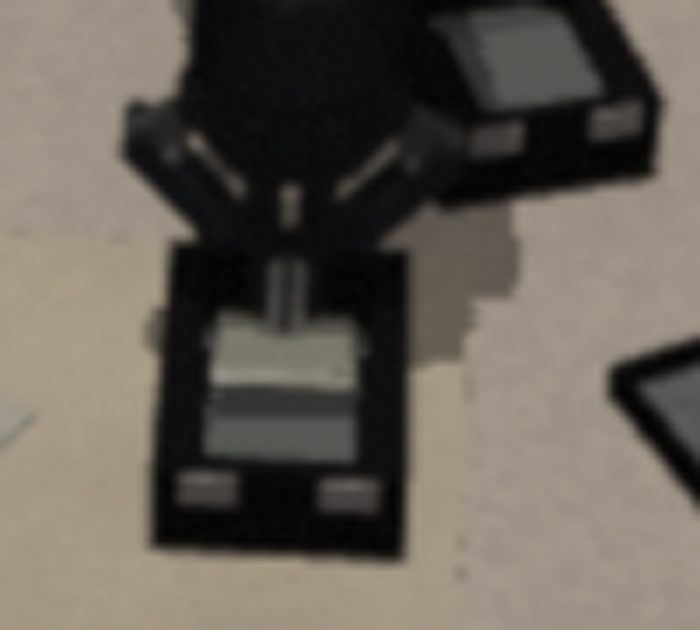

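The raised edge now shows at row ~380 with the grey ledge below it, so the tile is tipped, and the force of 8.6 N means it lies on the ramp. Drawing it down the ramp.

```bash
python3 -m crank '[[[-0.05,-0.003,-0.03],[0,0,0]],[[-0.05,-0.003,-0.03],[0,0,0]]]';  python3 -m crank '[[[-0.05,-0.003,-0.03],[0,0,0]],[[0,0,0],[0,0,0]]]'
python3 -c "
from h import *
snap('scene','s3',(300,160,400,250),7)"
```

```text
time: 3.93
tcp_pos: [518.1, 206.6, 27.8]
tool_rot: [[-0.998, -0.061, 0.003], [-0.061, 0.998, 0.001], [-0.003, 0.0, -1.0]]
force: [-0.7, 0.4, 14.1]
grip_width: 0.0
finger_force: 6.1
time: 4.1
tcp_pos: [515.6, 206.5, 26.4]
tool_rot: [[-0.998, -0.061, 0.002], [-0.061, 0.998, 0.0], [-0.002, 0.0, -1.0]]
force: [-1.1, -0.4, 10.8]
grip_width: 0.001
finger_force: 5.1
```

View pics/s3.png

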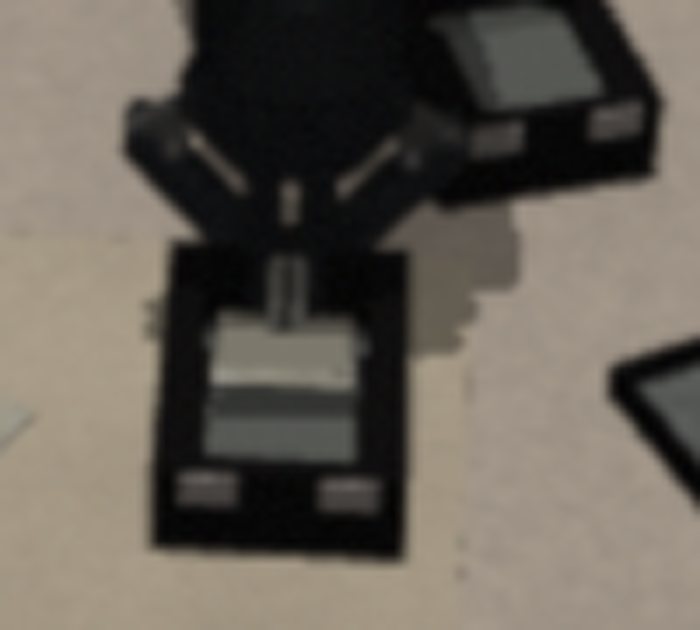

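```bash
cat > edge.py <<'E'
from h import *
import sys
def edge(y=0):
    # subpixel brightness edge of raised end along tile axis in the top picture -> draw distance d
    g=cv2.cvtColor(eyes.snapshot("top"),cv2.COLOR_RGB2GRAY).astype(np.float32)
    out=[]
    for yy in (-15,-8,0,8,15):
        ds=np.arange(-6,24,0.25); v=[]
        for d in ds:  # top corner of the raised end if drawn by d, tilt 30
            s=55-d; x=-5+s*.866-2.5; z=37+s*.5+4.33
            p=proj("top",[556.7+.998*x-.063*yy,208.5+.063*x+.998*yy,z])
            v.append(cv2.getRectSubPix(g,(1,1),(float(p[0]),float(p[1])))[0,0])
        v=np.array(v); out.append((round(float(v.min())),round(float(v.max())),float(ds[np.argmax(v>110)])))
    return out
print(edge())
E
python3 edge.py
```

```text
[(61, 69, -6.0), (60, 68, -6.0), (60, 67, -6.0), (60, 63, -6.0), (44, 61, -6.0)]
```

Run:
```python
from h import *
g=cv2.cvtColor(eyes.snapshot("top"),cv2.COLOR_RGB2GRAY)
for r in range(186,252,1): print(r,g[r,256:304:4])
for d in (0,6,11,14):
    s=55-d;x=-5+s*.866-2.5;z=37+s*.5+4.33;print(d,proj("top",[556.7+x,208.5+.063*x,z]))
```

```text
186 [ 65  65  63  65  56  57  58  59  57  50 120 157]
187 [ 59  60  59  65  56  57  59  59  57  50 105 156]
188 [ 55  61  58  64  56  59  59  60  59  51  77 140]
189 [ 54  62  58  63  55  59  59  60  60  51  41 126]
190 [ 56  62  58  61  53  60  61  61  61  48  17 117]
191 [ 58  61  58  64  54  60  61  61  61  47  18 105]
192 [54 62 58 63 52 60 60 61 62 46 18 89]
193 [56 61 62 60 51 60 62 63 62 43 17 77]
194 [57 61 61 63 53 61 61 61 63 40 20 77]
195 [58 62 61 60 57 60 63 61 63 38 23 76]
196 [59 62 61 60 61 63 62 62 63 43 24 77]
197 [60 61 61 62 59 62 62 63 63 43 25 77]
198 [59 62 64 61 54 62 62 65 64 47 29 76]
199 [60 61 62 60 50 63 63 64 65 47 36 75]
200 [60 62 60 60 51 65 64 66 65 48 36 75]
201 [59 59 60 61 51 63 64 65 66 52 34 68]
202 [54 56 56 57 55 64 64 66 66 58 37 61]
203 [52 52 51 53 56 64 65 67 67 59 41 61]
204 [53 49 49 48 51 66 67 67 68 62 40 61]
205 [52 52 49 47 46 66 66 68 69 63 43 62]
206 [53 54 51 47 44 66 68 70 68 66 41 62]
207 [53 51 49 49 43 65 69 69 71 66 43 62]
208 [53 52 51 50 43 65 70 70 71 69 42 61]
209 [52 53 50 47 46 63 70 71 72 71 36 58]
210 [52 50 52 50 45 
[... 1165 characters left out ...]
7 55 55 54 54 52 48 46 44 40 30]
239 [54 56 54 55 52 52 51 47 47 45 41 33]
240 [55 54 53 54 52 53 52 51 48 46 40 34]
241 [54 56 55 54 53 52 52 51 47 45 43 36]
242 [55 57 55 54 54 53 49 50 48 47 43 39]
243 [56 55 54 54 54 53 53 52 47 47 42 37]
244 [56 55 56 55 56 53 53 52 50 45 43 40]
245 [55 56 55 56 54 54 52 50 49 48 44 37]
246 [55 56 56 54 55 54 53 51 48 47 44 39]
247 [55 54 54 57 54 54 54 52 50 49 45 38]
248 [55 54 55 54 55 54 54 50 51 49 46 41]
249 [57 54 55 55 56 53 54 53 50 49 45 43]
250 [57 56 54 54 55 54 53 52 50 49 46 42]
251 [55 56 56 55 55 54 52 53 52 49 46 44]
0 [278.24650963 195.78920185]
6 [278.43742429 198.47190504]
11 [278.5959602  200.69962713]
14 [278.69083864 202.03284421]
```

```bash
python3 -m crank '[[[-0.05,-0.003,-0.03],[0,0,0]],[[-0.05,-0.003,-0.03],[0,0,0]]]';  python3 -m crank '[[[-0.02,-0.001,-0.01],[0,0,0]],[[0,0,0],[0,0,0]]]'
python3 -c "
from h import *
g=cv2.cvtColor(eyes.snapshot('scene'),cv2.COLOR_RGB2GRAY)
for r in range(198,228): print(r,g[r,328:356:3])
for d in (0,6,11,14):
    s=55-d;x=-5+s*.866-2.5;z=37+s*.5+4.33;print(d,proj('scene',[556.7+x,208.5+.063*x,z]),proj('scene',[556.7+x+2.5,208.5+.063*x,z-4.3]))
"
```

```text
time: 4.42
tcp_pos: [512.3, 206.3, 24.3]
tool_rot: [[-0.998, -0.061, 0.003], [-0.061, 0.998, 0.001], [-0.003, 0.001, -1.0]]
force: [-1.6, -0.4, 15.1]
grip_width: -0.004
finger_force: 7.1
time: 4.58
tcp_pos: [511.1, 206.2, 23.7]
tool_rot: [[-0.998, -0.061, 0.002], [-0.061, 0.998, 0.001], [-0.002, 0.0, -1.0]]
force: [-1.2, -0.6, 11.6]
grip_width: -0.001
finger_force: 5.6
198 [ 9  5  6 17 45 46  9  7  8  8]
199 [10  9  7 17 45 47 10  5  6  5]
200 [14  3  6 20 47 46 10  7  6  9]
201 [12  6  8 21 48 46 10  6  8 12]
202 [12  6  9 23 53 48  8  7  8 12]
203 [12 13 11 25 52 51 11  7  7 14]
204 [11 44 43 41 47 56 22 17  8 15]
205 [14 78 86 67 50 68 54 46  9 15]
206 [ 16  94 115  91  70  88  92  82  13  15]
207 [ 19  97 119 117 102 109 117 106  24  15]
208 [ 23 104 120 120 119 119 121 109  37  15]
209 [ 24 106 120 120 120 120 120 110  47  13]
210 [ 16 110 120 120 119 120 120 111  40  15]
211 [ 16 115 121 121 120 120 120 114  21  15]
212 [ 15 129 126 129 126 123 125 117  16  14]
213 [ 15 142 135 139 134 128 132 115  17  16]
214 [ 16 123 118 117 119 120 127 122  17  15]
215 [15 70 63 63 74 78 96 93 17 15]
216 [16 63 52 53 55 56 59 58 17 13]
217 [17 53 53 52 53 53 52 52 16 15]
218 [22 55 53 54 54 53 55 53 16 13]
219 [22 67 66 66 66 66 67 65 15 15]
220 [21 85 86 85 85 85 86 82 15 13]
221 [22 87 87 87 87 87 88 85 15 15]
222 [25 86 87 87 87 87 87 85 17 12]
223 [24 86 86 86 87 86 87 85 15 15]
224 [23 74 77 78 80 84 86 84 16 15]
225 [15 38 47 53 59 66 73 73 15 14]
226 [23 22 20 22 24 25 28 35 15 15]
227 [62 51 20 11 15 13 20 25 19 16]
0 [340.4989889  214.55265581] [340.35523205 216.51690631]
6 [340.52784803 214.00185537] [340.38480283 215.95652309]
11 [340.55167182 213.54715845] [340.40921432 215.49391145]
14 [340.56586888 213.27619581] [340.42376168 215.2182306 ]
```

Lift off, back away, and look.

```bash
python3 -m crank '[[[0,0,0.1],[0,0,0]],[[0,0,0.3],[0,0,0]],[[-0.3,0,0.7],[0,0,0]],[[-1,0,0.9],[0,0,0]],[[-1,0,0.5],[0,0,0]]]' 100;python3 -m crank '[[[-1,0,0],[0,0,0]],[[-0.5,0,0],[0,0,0]],[[0,0,0],[0,0,0]],[[0,0,0],[0,0,0]]]' 
python3 edge.py
python3 -c "
from h import *
snap('top','t4',(230,180,330,260),7)"
```

```text
time: 5.05
tcp_pos: [430.9, 206.1, 115.0]
tool_rot: [[-0.998, -0.06, 0.002], [-0.06, 0.998, 0.001], [-0.002, 0.0, -1.0]]
force: [-0.4, -0.4, 0.9]
grip_width: 0.71
finger_force: 0.0
time: 5.38
tcp_pos: [369.6, 206.1, 113.8]
tool_rot: [[-0.998, -0.062, 0.001], [-0.062, 0.998, 0.0], [-0.001, 0.0, -1.0]]
force: [0.1, -0.3, -0.5]
grip_width: 1.0
finger_force: 0.0
[(47, 131, 12.0), (45, 131, 13.25), (48, 132, 13.25), (39, 132, 12.25), (40, 132, 12.0)]
```

View pics/t4.png

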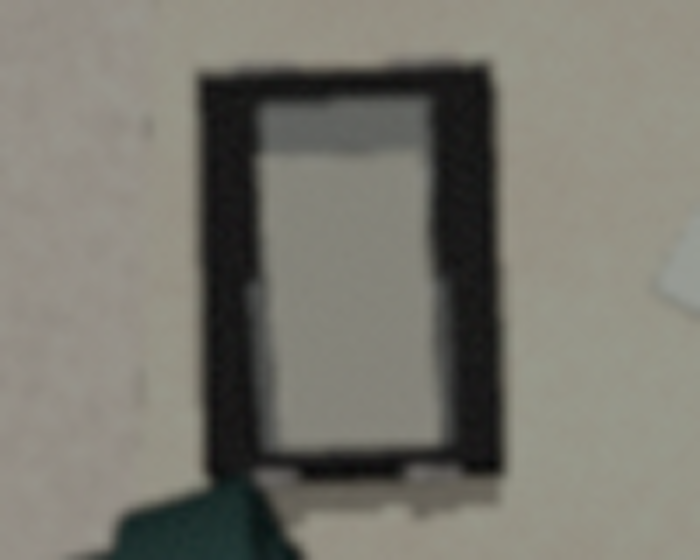

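The tile stays tipped after release, drawn about 12 mm down the ramp, with its raised edge at row ~150 of the crop. Now I straddle the raised end with the gripper at about 58 mm opening and touch the case top to calibrate the tip height.

```bash
python3 -m crank '[[[0.87,0.02,0],[0,0,0]],[[0.87,0.02,0],[0,0,0]],[[0.87,0.02,0],[0,0,0]],[[0.87,0.01,0],[0,0,0]],[[0.87,0.01,0],[0,0,0]]]' 68;python3 -m crank '[[[0.87,0.01,0],[0,0,0]],[[0,0,-0.5],[0,0,0]],[[0,0,-0.4],[0,0,0]],[[0,0,0],[0,0,0]],[[0,0,0],[0,0,0]]]'
```

```text
time: 5.9
tcp_pos: [546.8, 208.8, 112.6]
tool_rot: [[-0.998, -0.06, -0.0], [-0.06, 0.998, -0.0], [0.0, -0.0, -1.0]]
force: [0.7, 0.6, 0.2]
grip_width: 0.685
finger_force: 0.0
time: 6.32
tcp_pos: [578.9, 209.2, 76.3]
tool_rot: [[-0.998, -0.061, -0.002], [-0.061, 0.998, -0.0], [0.002, -0.0, -1.0]]
force: [0.3, -0.4, -0.1]
grip_width: 0.682
finger_force: 0.0
```

```bash
python3 -m crank '[[[-0.02,0.015,-0.3],[0,0,0]],[[0,0,0],[0,0,0]]]' 
python3 -c "
from h import *
snap('scene','s5',(300,160,380,235),8)"
```

```text
time: 6.48
tcp_pos: [577.9, 210.2, 64.9]
tool_rot: [[-0.998, -0.061, -0.001], [-0.061, 0.998, -0.0], [0.001, -0.0, -1.0]]
force: [-0.4, 0.8, -0.6]
grip_width: 0.677
finger_force: 0.0
```

View pics/s5.png

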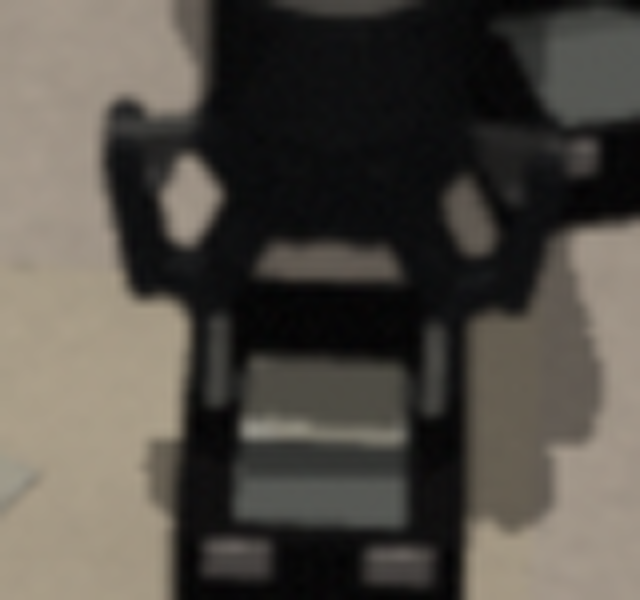

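The fingers straddle the raised end: pad inner faces at columns ~232 and 422, tile edges at 240 and 410. Lowering to touch the case top.

```bash
python3 -m crank '[[[0,0,-0.25],[0,0,0]],[[0,0,-0.25],[0,0,0]],[[0,0,0],[0,0,0]]]' ; for i in 1; do python3 -m crank '[[[0,0,-0.05],[0,0,0]],[[0,0,0],[0,0,0]]]';python3 -m crank '[[[0,0,-0.05],[0,0,0]],[[0,0,0],[0,0,0]]]';python3 -m crank '[[[0,0,-0.04],[0,0,0]],[[0,0,0],[0,0,0]]]'; done | egrep 'tcp|^force'
```

```text
time: 6.78
tcp_pos: [577.2, 210.0, 43.6]
tool_rot: [[-0.998, -0.061, -0.002], [-0.061, 0.998, -0.0], [0.002, -0.0, -1.0]]
force: [-0.1, -0.7, -1.4]
grip_width: 0.677
finger_force: 0.0
tcp_pos: [577.9, 210.2, 43.1]
force: [-0.6, 0.4, 0.0]
tcp_pos: [578.1, 210.2, 41.2]
force: [0.1, 0.2, -0.0]
tcp_pos: [578.0, 210.2, 39.6]
force: [0.4, 0.1, 0.5]
```

```bash
for i in 1; do python3 -m crank '[[[0,0,-0.03],[0,0,0]],[[0,0,0],[0,0,0]]]';python3 -m crank '[[[0,0,-0.03],[0,0,0]],[[0,0,0],[0,0,0]]]';python3 -m crank '[[[0,0,-0.02],[0,0,0]],[[0,0,0],[0,0,0]]]'; done | egrep 'tcp|^force'
```

```text
tcp_pos: [578.0, 210.2, 38.3]
force: [-1.5, -0.4, -0.1]
tcp_pos: [578.1, 210.2, 37.4]
force: [0.9, 0.4, 1.2]
tcp_pos: [578.1, 210.2, 37.3]
force: [-4.5, -1.1, 12.9]
```

Contact at TCP z = 37.4 means the tips stand 4.6 mm behind the TCP at this opening. Raise, then pitch 30° to match the tile.

```bash
python3 -m crank '[[[0,0,0.3],[0,0,0]],[[0,0,0.3],[0.059,-0.933,0]],[[0,0,0],[0.059,-0.933,0]],[[0,0,0],[0.059,-0.933,0]],[[0,0,0],[0.059,-0.933,0]]]' >/dev/null;python3 -m crank '[[[0,0,0],[0.059,-0.933,0]],[[0,0,0],[0.059,-0.933,0]],[[0,0,0],[0.059,-0.933,0]],[[0,0,0],[0,0,0]],[[0,0,0],[0,0,0]]]'
```

```text
time: 8.62
tcp_pos: [576.8, 210.1, 59.9]
tool_rot: [[-0.866, -0.062, 0.496], [-0.053, 0.998, 0.031], [-0.497, 0.001, -0.868]]
force: [0.8, 0.7, 1.3]
grip_width: 0.677
finger_force: 0.0
```

```bash
python3 -m crank '[[[0.05,0,-0.12],[0,0,0]],[[0,0,-0.12],[0,0,0]],[[0,0,0],[0,0,0]],[[0,0,0],[0,0,0]]]'
python3 -m crank '[[[0,0,0],[0,0,0]],[[0,0,0],[0,0,0]],[[0,0,0],[0,0,0]],[[0,0,0],[0,0,0]],[[0,0,0],[0,0,0]]]' 50;python3 -c "
from h import *
snap('scene','s6',(300,160,380,235),8)"
```

```text
time: 8.95
tcp_pos: [580.5, 210.1, 50.4]
tool_rot: [[-0.865, -0.061, 0.498], [-0.053, 0.998, 0.031], [-0.499, 0.001, -0.867]]
force: [1.1, -0.1, 0.1]
grip_width: 0.681
finger_force: 0.0
time: 9.37
tcp_pos: [580.3, 210.3, 51.2]
tool_rot: [[-0.864, -0.061, 0.499], [-0.053, 0.998, 0.032], [-0.5, 0.001, -0.866]]
force: [0.6, 0.1, 2.3]
grip_width: 0.555
finger_force: 61.3
```

View pics/s6.png

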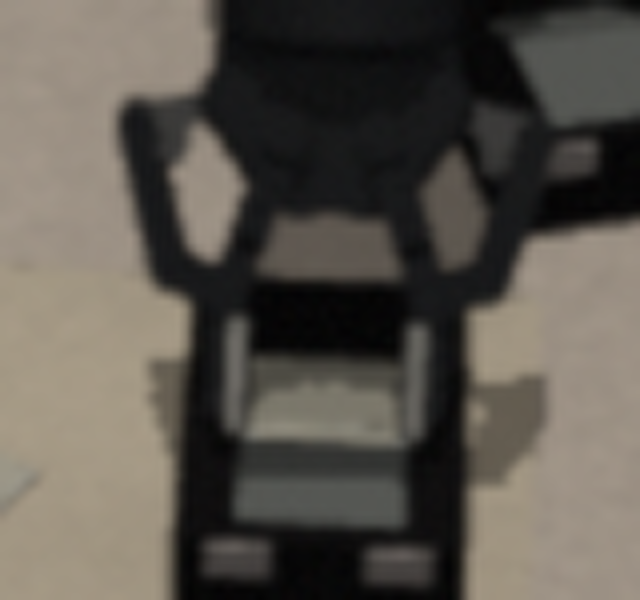

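Gripped at 61 N with the fingertips at row ~435, just above the tile's lower edge at ~445. Now lift and level.

```bash
python3 -m crank '[[[0,0,0.1],[0,0,0]],[[0,0,0.2],[0,0,0]],[[0.02,0,0.4],[0,0,0]],[[0.05,0,0.7],[0,0,0]],[[0,0,0.7],[0,0,0]]]';python3 -m crank '[[[0,0,0.5],[-0.059,0.933,0]],[[0,0,0.2],[-0.059,0.933,0]],[[0,0,0],[-0.059,0.933,0]],[[0,0,0],[-0.059,0.933,0]],[[0,0,0],[-0.059,0.933,0]]]'>/dev/null;python3 -m crank '[[[0,0,0],[-0.059,0.933,0]],[[0,0,0],[-0.059,0.933,0]],[[0,0,0],[0,0,0]],[[0,0,0],[0,0,0]]]' 
python3 -c "
from h import *
snap('scene','s7',(280,110,380,210),6)"
```

```text
time: 9.83
tcp_pos: [582.2, 210.0, 135.7]
tool_rot: [[-0.865, -0.061, 0.497], [-0.053, 0.998, 0.031], [-0.498, 0.001, -0.867]]
force: [1.3, -0.5, -0.5]
grip_width: 0.558
finger_force: 62.0
time: 10.58
tcp_pos: [583.8, 210.2, 159.6]
tool_rot: [[-0.998, -0.061, 0.011], [-0.061, 0.998, 0.001], [-0.011, -0.0, -1.0]]
force: [0.4, 0.1, -0.6]
grip_width: 0.557
finger_force: 62.0
```

View pics/s7.png

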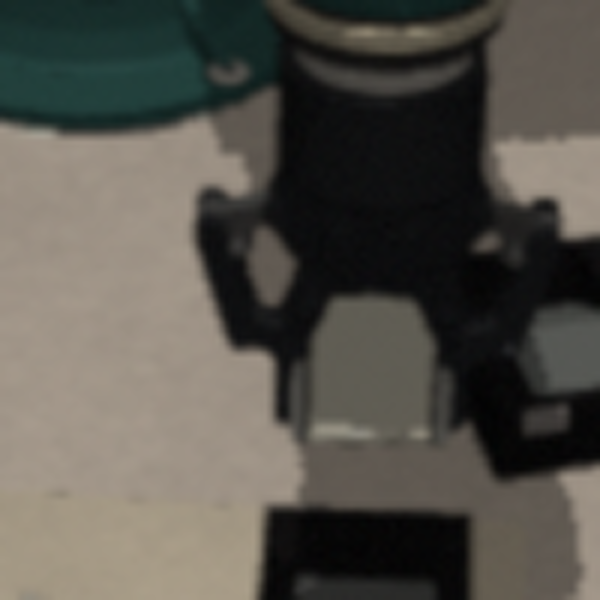

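The tile is held level: its front edge is at about (372,430) in the crop with a pad on each side. Carrying it to the colorimeter; all further checks will be numeric.

```bash
python3 - <<'E'
from h import *
print(ray("scene",[342/640,180.8/400],167), arm.get_obs()["tcp_pos"])
E
python3 -m crank '[[[0.11,-0.4,0],[0,0,0.2]],[[0.11,-0.7,0],[0,0,0.35]],[[0.11,-0.8,0],[0,0,0.4]],[[0.11,-0.8,0],[0,0,0.4]],[[0.11,-0.8,0],[0,0,0.4]]]'>/dev/null;python3 -m crank '[[[0.11,-0.8,0],[0,0,0.4]],[[0.11,-0.8,0],[0,0,0.4]],[[0.11,-0.8,0],[0,0,0.4]],[[0.11,-0.8,0],[0,0,0]],[[0.11,-0.8,0],[0,0,0]]]'>/dev/null;python3 -m crank '[[[0.11,-0.8,0],[0,0,0]],[[0.11,-0.7,0],[0,0,0]],[[0,-0.3,0],[0,0,0]],[[0,0,0],[0,0,0]],[[0,0,0],[0,0,0]]]'
```

```text
[586.37771146 210.78511435 167.        ] [583.15938456 210.29252233 159.8911872 ]
time: 11.88
tcp_pos: [635.3, -161.3, 160.4]
tool_rot: [[-0.956, -0.292, 0.011], [-0.292, 0.956, 0.003], [-0.011, -0.001, -1.0]]
force: [-0.1, -0.9, -0.9]
grip_width: 0.554
finger_force: 62.0
```

Run:
```python
from h import *
o=arm.get_obs();t=o["tcp_pos"];ex=np.array([.956,.293,0]);ey=np.array([-.293,.956,0])
for cam in("scene","top"):
  g=cv2.cvtColor(eyes.snapshot(cam),cv2.COLOR_RGB2GRAY).astype(np.float32)
  B=lambda x,y,z: float(cv2.getRectSubPix(g,(1,1),tuple(map(float,proj(cam,t*[1,1,0]+x*ex+y*ey+[0,0,z]))))[0,0])
  zt=t[2]+3-1+5
  for y in(-15,0,15): print(cam,y,[(x,round(B(x,y,zt))) for x in range(-16,30,2)])
  if cam=="top":
    for y in(-15,0,15): print("rear",y,[(x,round(B(x,y,zt))) for x in range(-110,-40,4)])
```

```text
scene -15 [(-16, 97), (-14, 97), (-12, 97), (-10, 97), (-8, 97), (-6, 98), (-4, 101), (-2, 108), (0, 120), (2, 134), (4, 140), (6, 142), (8, 124), (10, 101), (12, 89), (14, 80), (16, 82), (18, 85), (20, 88), (22, 90), (24, 91), (26, 91), (28, 91)]
scene 0 [(-16, 97), (-14, 97), (-12, 97), (-10, 96), (-8, 96), (-6, 96), (-4, 97), (-2, 97), (0, 96), (2, 95), (4, 94), (6, 91), (8, 87), (10, 82), (12, 75), (14, 67), (16, 59), (18, 57), (20, 56), (22, 56), (24, 57), (26, 60), (28, 63)]
scene 15 [(-16, 91), (-14, 92), (-12, 93), (-10, 94), (-8, 95), (-6, 96), (-4, 97), (-2, 97), (0, 97), (2, 97), (4, 96), (6, 94), (8, 92), (10, 85), (12, 76), (14, 66), (16, 57), (18, 56), (20, 56), (22, 59), (24, 63), (26, 68), (28, 68)]
top -15 [(-16, 119), (-14, 118), (-12, 119), (-10, 119), (-8, 118), (-6, 112), (-4, 84), (-2, 39), (0, 16), (2, 14), (4, 14), (6, 17), (8, 15), (10, 13), (12, 12), (14, 13), (16, 14), (18, 12), (20, 13), (22, 14), (24, 15), (26, 11), (28, 11)]
top 0 [(-16, 118), (-14, 119), (-12, 119), (-10, 119), (-8, 112), (-6, 84), (-4, 39), (-2, 16), (0, 17), (2, 20), (4, 20), (6, 15),
[... 286 characters left out ...]
, 58), (18, 64), (20, 64), (22, 68), (24, 84), (26, 103), (28, 112)]
rear -15 [(-110, 58), (-106, 56), (-102, 56), (-98, 54), (-94, 52), (-90, 50), (-86, 50), (-82, 47), (-78, 46), (-74, 43), (-70, 42), (-66, 40), (-62, 43), (-58, 64), (-54, 67), (-50, 46), (-46, 30), (-42, 30)]
rear 0 [(-110, 50), (-106, 49), (-102, 47), (-98, 45), (-94, 44), (-90, 40), (-86, 39), (-82, 40), (-78, 63), (-74, 66), (-70, 46), (-66, 31), (-62, 30), (-58, 30), (-54, 30), (-50, 30), (-46, 30), (-42, 31)]
rear 15 [(-110, 40), (-106, 39), (-102, 45), (-98, 66), (-94, 68), (-90, 42), (-86, 31), (-82, 31), (-78, 30), (-74, 29), (-70, 31), (-66, 30), (-62, 31), (-58, 30), (-54, 47), (-50, 61), (-46, 104), (-42, 119)]
```

```bash
python3 -m crank '[[[0.135,-0.03,-0.3],[-0.04,0.13,0]],[[0,0,-0.5],[0,0,0]],[[0,0,-0.4],[0,0,0]],[[0,0,-0.1],[0,0,0]],[[0,0,0],[0,0,0]]]';for i in 1; do python3 -m crank '[[[0,0,-0.05],[0,0,0]],[[0,0,0],[0,0,0]],[[0,0,0],[0,0,0]]]';python3 -m crank '[[[0,0,-0.04],[0,0,0]],[[0,0,0],[0,0,0]],[[0,0,0],[0,0,0]]]'; done | egrep 'tcp|^force'
```

```text
time: 12.4
tcp_pos: [640.8, -161.8, 106.4]
tool_rot: [[-0.956, -0.294, -0.003], [-0.294, 0.956, 0.001], [0.003, 0.002, -1.0]]
force: [-0.3, -0.3, -0.7]
grip_width: 0.555
finger_force: 62.0
tcp_pos: [641.7, -162.9, 106.7]
force: [0.7, 0.0, -1.6]
tcp_pos: [641.4, -163.0, 104.5]
force: [-0.3, -1.0, -1.0]
```

```bash
for i in 1; do python3 -m crank '[[[0,0,-0.05],[0,0,0]],[[0,0,0],[0,0,0]]]';python3 -m crank '[[[0,0,-0.04],[0,0,0]],[[0,0,0],[0,0,0]]]';python3 -m crank '[[[0,0,-0.03],[0,0,0]],[[0,0,0],[0,0,0]]]';python3 -m crank '[[[0,0,-0.02],[0,0,0]],[[0,0,0],[0,0,0]]]'; done | egrep 'tcp|^force'; python3 -c "
from h import *
print(arm.get_obs()['wrist_torque'])"
```

```text
tcp_pos: [641.2, -162.9, 102.1]
force: [0.6, 1.0, -0.9]
tcp_pos: [641.2, -162.9, 100.4]
force: [0.1, 0.3, -0.4]
tcp_pos: [641.2, -162.9, 99.3]
force: [0.1, -1.3, -0.3]
tcp_pos: [641.3, -162.9, 98.6]
force: [0.0, -0.0, -0.2]
[-0.01897628  0.0212985  -0.0280833 ]
```

```bash
for i in 1; do python3 -m crank '[[[0,0,-0.02],[0,0,0]],[[0,0,0],[0,0,0]]]';python3 -m crank '[[[0,0,-0.02],[0,0,0]],[[0,0,0],[0,0,0]]]';python3 -m crank '[[[0,0,-0.015],[0,0,0]],[[0,0,0],[0,0,0]]]'; done | egrep 'tcp|^force'; python3 -c "
from h import *
print(arm.get_obs()['wrist_torque'])"
```

```text
tcp_pos: [641.4, -162.9, 98.0]
force: [0.2, -0.6, 0.2]
tcp_pos: [641.4, -162.9, 97.8]
force: [-2.1, 0.5, 7.9]
tcp_pos: [641.4, -162.9, 97.8]
force: [-4.9, 2.1, 13.5]
[ 0.39761659  0.98818343 -0.05079918]
```

Contact on the plate. Relax the preload, open gently and check.

```bash
python3 -m crank '[[[0,0,0.03],[0,0,0]],[[0,0,0],[0,0,0]]]'; python3 -m crank '[[[0,0,0],[0,0,0]],[[0,0,0],[0,0,0]],[[0,0,0],[0,0,0]],[[0,0,0],[0,0,0]]]' 62;  python3 -m crank '[[[0,0,0],[0,0,0]],[[0,0,0.0],[0,0,0]],[[0,0,0.05],[0,0,0]],[[0,0,0.1],[0,0,0]],[[0,0,0.2],[0,0,0]]]' 72; python3 -m crank '[[[0,0,0.6],[0,0,0]],[[-0.3,0,0.9],[0,0,0]],[[-1,0,0.8],[0,0,0]],[[-1,0,0.5],[0,0,0]],[[-1,0.3,0.2],[0,0,0]]]'; python3 -m crank '[[[-1,0.9,0.2],[0,0,0]],[[-1,0.9,0],[0,0,0]],[[-1,0.9,0],[0,0,0]],[[0,0.9,0],[0,0,0]],[[0,0.5,0],[0,0,0]]]'
python3 - <<'E'
from h import *
port=np.array([601,-174.5])
for cam,seed in(("top",None),("scene",None)):
  im=eyes.snapshot(cam);g=cv2.cvtColor(im,cv2.COLOR_RGB2GRAY);cv2.imwrite(f"pics/end_{cam}.png",im[:,:,::-1])
  p=proj(cam,[601,-174.5,105]).astype(int)
  # rough profile then contour fit at tile top height
  v=int(g[p[1],p[0]]);m=(abs(g.astype(int)-v)<14).astype(np.uint8)
  n,l,st,ce=cv2.connectedComponentsWithStats(m,connectivity=4);k=l[p[1],p[0]]
  cs,_=cv2.findContours((l==k).astype(np.uint8),cv2.RETR_EXTERNAL,cv2.CHAIN_APPROX_NONE)
  q=np.array([ray(cam,[c[0][0]/640,c[0][1]/400],105)[:2] for c in max(cs,key=len)],np.float32)
  print(cam,p,v,st[k],cv2.minAreaRect(q))
  for n in("tile_center","trap","flask","lid"): print(n,[(round(r["confidence"],2),ray(cam,r["location"],105 if n[0:2]=="ti" else 0).round()[:2]) for r in spot_point(cam,n)])
E
```

```text
time: 14.23
tcp_pos: [641.4, -163.0, 98.0]
tool_rot: [[-0.956, -0.293, -0.0], [-0.293, 0.956, -0.0], [0.001, -0.0, -1.0]]
force: [0.4, -0.1, 0.1]
grip_width: 0.557
finger_force: 62.0
time: 14.57
tcp_pos: [641.3, -162.9, 97.6]
tool_rot: [[-0.956, -0.293, -0.001], [-0.293, 0.956, -0.0], [0.001, 0.0, -1.0]]
force: [0.2, 0.6, -0.5]
grip_width: 0.619
finger_force: 0.0
time: 14.98
tcp_pos: [641.0, -162.8, 111.6]
tool_rot: [[-0.956, -0.293, -0.002], [-0.293, 0.956, 0.0], [0.002, 0.001, -1.0]]
force: [-0.2, -0.8, -0.5]
grip_width: 0.719
finger_force: 0.0
time: 15.4
tcp_pos: [520.3, -152.5, 227.2]
tool_rot: [[-0.956, -0.292, 0.003], [-0.292, 0.956, -0.002], [-0.002, -0.003, -1.0]]
force: [-0.4, -0.8, 0.7]
grip_width: 0.721
finger_force: 0.0
time: 15.82
tcp_pos: [426.0, -9.7, 231.8]
tool_rot: [[-0.956, -0.293, 0.001], [-0.293, 0.956, -0.0], [-0.001, -0.0, -1.0]]
force: [0.5, -0.7, 0.2]
grip_width: 0.72
finger_force: 0.0
top [465 194] 90 [464 194   2   1   2] ((601.476318359375, -172.12460327148438), (2.029214859008789, 0.0), 91.24952697753906)
tile_center [(0.74, array([ 606., -171.]))]
trap [(0.59, array([672.,  -3.]))]
flask [(0.95, array([772., -27.]))]
lid [(0.73, array([551., 396.]))]
scene [187 191] 148 [176 180  20  27 461] ((602.1558227539062, -177.14739990234375), (97.59834289550781, 46.478675842285156), 17.091045379638672)
tile_center [(0.95, array([ 599., -182.]))]
trap [(0.74, array([661., -10.]))]
flask [(0.65, array([770., -30.])), (0.44, array([554., 212.]))]
lid [(0.72, array([540., 400.]))]
```

```bash
python3 -m crank '[[[-0.3,0.9,0],[0,0,0]],[[-0.3,0.9,0],[0,0,0]],[[-0.3,0.9,0],[0,0,0]],[[0,0.9,0],[0,0,0]],[[0,0.9,0],[0,0,0]]]'
python3 - <<'E'
from h import *
g=cv2.cvtColor(eyes.snapshot("top"),cv2.COLOR_RGB2GRAY)
m=(g[140:235,415:512]>110).astype(np.uint8)
p=proj("top",[602,-174,105]).astype(int);print(p)
l=cv2.connectedComponents(m,connectivity=4)[1];k=l[p[1]-140,p[0]-415]
cs,_=cv2.findContours((l==k).astype(np.uint8),cv2.RETR_EXTERNAL,cv2.CHAIN_APPROX_NONE)
q=np.array([ray("top",[(c[0][0]+415)/640,(c[0][1]+140)/400],105)[:2] for c in max(cs,key=len)],np.float32)
print(k,cv2.minAreaRect(q)); print(g[160:230:5,440:500:5])
E
```

```text
time: 16.73
tcp_pos: [391.2, 169.4, 230.6]
tool_rot: [[-0.956, -0.292, -0.0], [-0.292, 0.956, -0.0], [0.0, -0.0, -1.0]]
force: [2.6, -0.2, 0.0]
grip_width: 0.719
finger_force: 0.0
[465 193]
2 ((603.2456665039062, -174.35916137695312), (101.67997741699219, 51.96043395996094), 17.200950622558594)
[[ 98  97  97  98  97  96  96  96  96  94 145 148]
 [ 99  97  97  98  96  96  95  97  96  95 141 147]
 [ 98  98  96 102 134 152 129  96  97  95 100 140]
 [ 98  99 156 154 154 154 152  96  95  95  95 144]
 [ 98  98 156 154 154 154 153  98  96  96  95 132]
 [ 97  97 126 153 153 153 153 135  95  96  97  98]
 [ 98  98  96 154 154 154 154 152  97  97  95  95]
 [ 99  98  99 153 154 153 153 153 104  95  96  96]
 [ 98  97  98 120 155 154 153 153 141  97  94  95]
 [ 97  98  99  91 153 154 153 153 153  95  96  95]
 [ 99  98  98  98 152 154 153 153 153 106  95  96]
 [ 99  98  96  97 118 154 154 149 115  97  95  96]
 [100  98  96  97  93 101  94  97  95  96  96  93]
 [ 96  98  98  98  98  98  96  96  94 129 148 148]]
```

The tile's full 100 x 50 outline shows, centred within 2 mm of the port as that camera measured it and uniformly white, so the port is covered.

```bash
python3 -c "
from bench import arm
print(arm.finish_job())"
```

```text
the job is handed in; nothing more can be done
None
```

The white tile lies flat, same side up, on the colorimeter, centred within about 2 mm of the port and fully covering it; the trap, flask and lid were not touched, and the job was handed in at about 17 s.

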